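# Knock down the clamp pin that holds the index gear

## Task

An index gear has been set on one of the two wooden holding blocks. Pick up the mallet and, with it, knock the sprung pin of the block that carries the gear fully home, so that its clamp foot comes down on the gear; leave the pin of the empty block standing. Then stand the mallet upright on its head on the table again and let go.

Things in the scene. Friction and masses are not known exactly. Their poses are not given: they have to be found in the camera images.
- mallet: Wooden tapping mallet, 0.25 kg, 124 mm tall, standing upright on its head with the handle pointing straight up: drum-shaped head 50 mm across and 49 mm tall with a flat dark rubber striking face 47 mm across underneath; plain round handle 23 mm in diameter from 55 mm to 124 mm above the face, on the same axis as the head. Origin: centre of the striking face (underside); z up along the handle.
- gear_pin_head (a point): Flat round steel head, 20 mm across, of the clamp pin on the block with the gear. Origin: centre of the head's top face, which stands 74 to 77 mm above the table at the start and 61 mm above it when the pin is fully home. z up; x points from the pin to the gear's axis, 60 mm away. The block is a wooden slab 124 x 74 mm, top 26 mm above the table, fixed to the table; the brass-coloured toothed gear, 50 mm across, and its spindle stay below 50 mm height.
- gear_pin (a joint): How far the pin of the gear's block has gone down, in m: 0 = fully proud, 0.016 = fully home (hard stop, foot on the gear). Starts at 0 to 0.003. It slides straight down against about 6 N of friction and a light spring (2 N at the bottom) and stays where it is left.
- bare_pin_head (a point): The same pin head on the other, otherwise identical block, which carries no gear, only its bare spindle; its top stands 77 mm above the table. Origin: centre of the top face.
- bare_pin (a joint): How far the pin of the empty block has gone down, in m; starts at 0 (fully proud) and must stay there. Same friction and travel.
Things that resemble listed ones, but are neither listed nor needed, are in the scene too. Leave any blue look-alike of the mallet alone.

How it is judged:
On the way:
1. the mallet drives the pin of the gear's block at least half way down (contact force between mallet and gear_pin above 1 N and value of joint gear_pin above 0.008 m).
At the end, for the whole second after the job is handed in: The pin of the gear's block is home (at least 13 of its 16 mm down), the empty block's pin is still up (less than 3 mm down), and the mallet stands at rest on the table on its striking face, upright within 10 degrees and with the face within 10 mm of the table top (value of joint gear_pin above 0.013 m and value of joint bare_pin below 0.003 m and angle between mallet's own z axis and vertical below 0.17 rad and height (world z) of mallet between -0.01 and 0.01 m and linear speed of mallet below 0.02 m/s); the robot touches nothing.
It fails at once if the robot itself (fingers or arm) touches the pin of the gear's block instead of the mallet (contact force between any of the fingers, the arm and gear_pin above 1 N).
It fails at once if the pin of the empty block is knocked down by 4 mm or more (value of joint bare_pin above 0.004 m).
It also fails if it takes over 42 s, if anything falls off the work surface, if the arm or the gripper's body presses on something with over 40 N, if the wrist force passes 120 N, or if a joint passes its speed limit or range.

## Robot

A 6-joint arm with a two-finger parallel gripper is mounted at the origin on a cart in front of the work surface, level with it; the furniture and walls round the work are solid. World frame = base frame: x ahead of the robot, y to its left, z up, the work surface at z = 0. Lengths are in m, angles in rad, forces in N, time in s.
With the tool pointing down it reaches from about 0.425 to 0.95 m from the base axis. Payload 3.5 kg.
Tool frame: the origin (TCP) lies at the very end of the fingers, on their centre line; the grasp point (between the pads) lies 19 mm behind it; z points along the fingers, y is the direction in which the jaws open and shut (so a half turn about z gives the same grasp; the last joint's range is limited). The gripper opens to 85 mm and grips with 20 to 120 N. Pads are 22 mm wide; open, the fingers measure 114 mm over their backs; the gripper's body (76 mm by 85 mm) begins 54 mm behind the grasp point. The pads swing forward as they close: fully open they stand 13 mm farther back than shut.
Start: joints at [-0.15, 0.286, 1.577, -0, 1.279, -0.15], TCP at [0.675, 0, 0.231] pointing down, gripper open.
Joint ranges: [-2.77, 2.77], [-0.9, 2.22], [0.21, 2.48], [-1.53, 4.67], [0.24, 2.81], [-2.84, 2.84]. Speed limits (rad/s): [2.79, 2.79, 3.14, 3.14, 3.14, 3.14].

## Interface

Orientations are given as a unit quaternion [x, y, z, w].
In Python, from workcell import robot gives the robot as it stands. Calls block until the motion is done:
- robot.move_ptp(position, orientation): joint-space move of the TCP to a pose.
- robot.servo_line(position, speed=0.15, rot=None): straight line of the TCP; rot=None keeps the orientation; speed is the mean speed in m/s.
- robot.move_joints(angles): joint-space move.
- robot.set_gripper(opening): finger opening in m; the grip force is fixed at half the most; returns when the fingers have stopped.
- robot.sleep(seconds).
- robot.inverse_kinematics(position, orientation): joint angles nearest the present ones, or None.
- robot.snapshot(name): name is "scene" or "side" or "wrist"; returns the picture (480x640x3 uint8, blue, green, red); there is no depth.
- robot.camera_params(name): a dict with "vfov" (degrees; the focal length in pixels is half the picture's height over the tangent of half this angle, whatever the lens; pixels are square), "cx", "cy" (the principal point, pixels), "rvec" (rotation vector, rad) and "tvec" (3), from world to camera coordinates, as OpenCV has them. Camera axes: x right, y down, z forward; pixel columns grow to the right and rows downward; lengths in m; the calibration is good to about 2 mm. A picture is of the moment at which its call begins: read the wrist's pose just before it. camera_params takes no time and is no camera call; for the wrist camera it gives the pose at the moment of the call.
A pose or a line that the arm cannot do raises robot.PlanningError and nothing moves.
- robot.job_done(): hands the job in, once; it reports no verdict.
Readings, each from a call of its own:
- robot.get_time(): time.
- robot.get_joint_pos(): joint angles.
- robot.get_qvel(): joint speeds.
- robot.get_tau(): joint torques, N m.
- robot.get_tcp_pos(): TCP position.
- robot.get_eef_rot(): TCP orientation.
- robot.get_force(): force on the tool from outside, world axes, zero at the start.
- robot.get_ft_torque(): the same for the moment, N m.
- robot.get_opening(): finger opening in m.
Only numpy, scipy, OpenCV 4.12 (cv2) and the standard library are available. Lean on these libraries where they do the work, as an engineer would, in place of code of your own. Each camera call takes 0.05 s, during which the arm holds its last target.

## Working session

There is one attempt and no reset: what is moved stays moved. The work goes in short steps, each a Python script; the robot and the scene stay as the last script left them, time stands still between calls to the robot, and variables do not carry over. Pictures are saved under pics/ and viewed, and the job is handed in when it is done.

```bash
mkdir -p pics; ls; python3 - <<'E'
from workcell import robot
import cv2
for n in ("scene","side","wrist"):
    p=robot.camera_params(n); print(n,p)
    cv2.imwrite(f"pics/{n}0.png",robot.snapshot(n))
print(robot.get_time(),robot.get_eef_rot())
E
```

```text
pics
scene {'vfov': 56.543000574992725, 'cx': 321.8975047131143, 'cy': 238.4443764809662, 'rvec': array([ 2.15293594, -0.64580526,  0.34901817]), 'tvec': array([-0.54657787,  0.12586672,  0.81639494])}
side {'vfov': 52.55168463379687, 'cx': 326.9933821138049, 'cy': 240.21260865279663, 'rvec': array([ 0.26638444, -2.63664717,  1.49108559]), 'tvec': array([0.47746491, 0.23673838, 0.77999037])}
wrist {'vfov': 65.63720626553122, 'cx': 321.10223474470587, 'cy': 238.43452310836318, 'rvec': array([-2.86846082e+00, -7.28941075e-04,  2.77179526e-03]), 'tvec': array([-0.67308477, -0.03611048,  0.37814306])}
0.15 [ 7.07110385e-01  7.07102564e-01 -5.62651990e-04 -7.41586318e-04]
```

View pics/scene0.png

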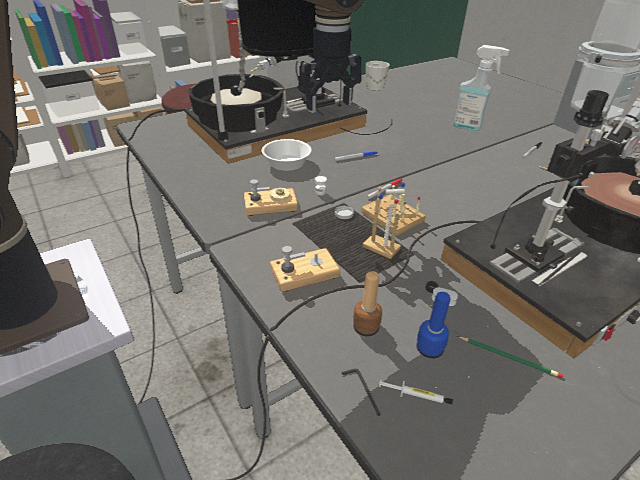

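View pics/side0.png

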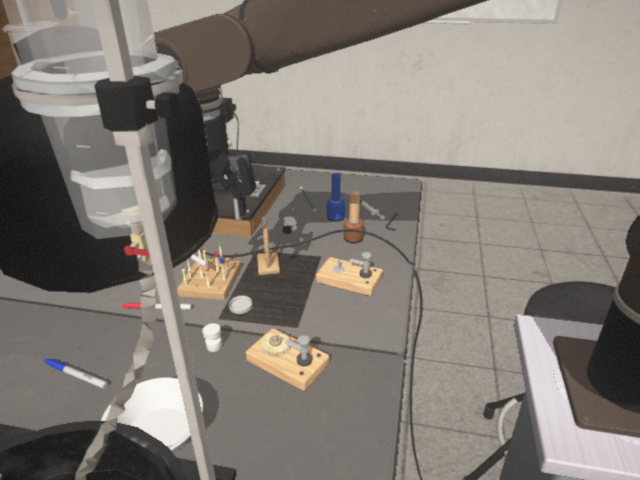

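View pics/wrist0.png

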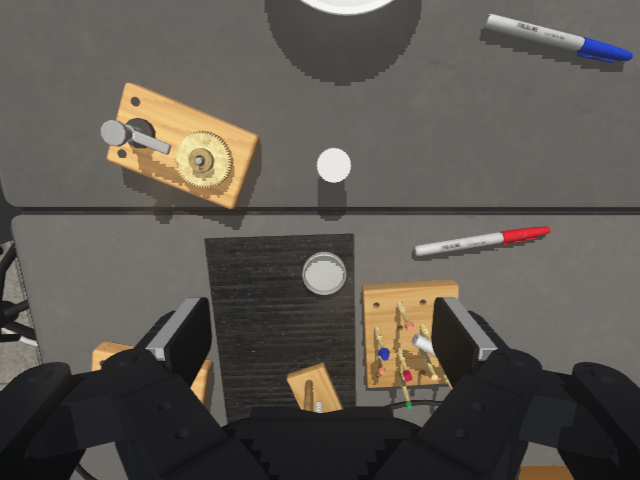

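The scene view shows the wooden mallet (handle top near (371,276)) with the blue decoy at (440,295). The gear block has its pin near (254,185), and the empty block's pin is near (287,252). In the wrist view the gear pin head is at about (115,133) and the gear spindle at about (200,160). In the side view the mallet handle top is near (355,195).

```bash
cat > h.py <<'E'
import numpy as np, cv2
def K(p):
    f=240/np.tan(np.radians(p['vfov'])/2); return np.array([[f,0,p['cx']],[0,f,p['cy']],[0,0,1]])
def ray(p,uv):
    R=cv2.Rodrigues(np.array(p['rvec']))[0]; t=np.array(p['tvec'])
    d=R.T@np.linalg.inv(K(p))@np.array([uv[0],uv[1],1.]); return -R.T@t, d/np.linalg.norm(d)
def plane(p,uv,z):
    c,d=ray(p,uv); return c+d*(z-c[2])/d[2]
def tri(rs):
    A=sum(np.eye(3)-np.outer(d,d) for c,d in rs); b=sum((np.eye(3)-np.outer(d,d))@c for c,d in rs)
    return np.linalg.solve(A,b)
def proj(p,X):
    return cv2.projectPoints(np.array([X],float),np.array(p['rvec']),np.array(p['tvec']),K(p),None)[0].ravel()
E
python3 - <<'E'
from workcell import robot
from h import *
S,D,W=[robot.camera_params(n) for n in("scene","side","wrist")]
si,di,wi=[cv2.imread(f"pics/{n}0.png") for n in("scene","side","wrist")]
m=tri([ray(S,(371,276)),ray(D,(355,195))]);print("mallet top",m, plane(S,(371,276),.124),plane(D,(355,195),.124))
ph=plane(W,(115,133),.0755);g=plane(W,(200,160),.045);print("pin",ph,"gear",g,np.linalg.norm((ph-g)[:2]))
print("scene pin", plane(S,(254,184),.0755), "side",plane(D,(304,340),.0755))
print("bare", plane(S,(287,250),.077),plane(D,(367,258),.077))
print(proj(S,ph),proj(D,ph))
a=cv2.resize(wi[70:230,80:280],None,fx=4,fy=4,interpolation=cv2.INTER_CUBIC);cv2.imwrite("pics/wz.png",a[:600])
b=cv2.resize(si[260:345,330:460],None,fx=6,fy=6,interpolation=cv2.INTER_CUBIC);cv2.imwrite("pics/sz.png",b)
c=cv2.resize(di[165:275,310:440],None,fx=5,fy=5,interpolation=cv2.INTER_CUBIC);cv2.imwrite("pics/dz.png",c)
E
```

```text
mallet top [ 0.49913161 -0.37452743  0.11840437] [ 0.49629895 -0.37871438  0.124     ] [ 0.49633061 -0.36151613  0.124     ]
pin [0.5148348  0.06821229 0.0755    ] gear [0.56867106 0.04586899 0.045     ] 0.05828864848600216
scene pin [0.50435315 0.05461003 0.0755    ] side [0.50911428 0.07410741 0.0755    ]
bare [ 0.44437887 -0.19785632  0.077     ] [ 0.44266964 -0.17850109  0.077     ]
[255.33663661 180.27932566] [301.39693328 336.99330487]
```

View pics/wz.png

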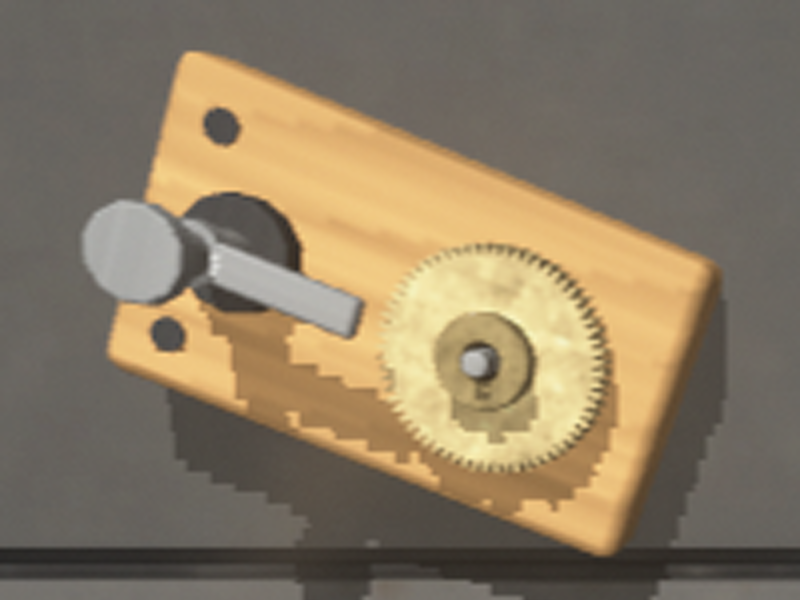

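View pics/sz.png

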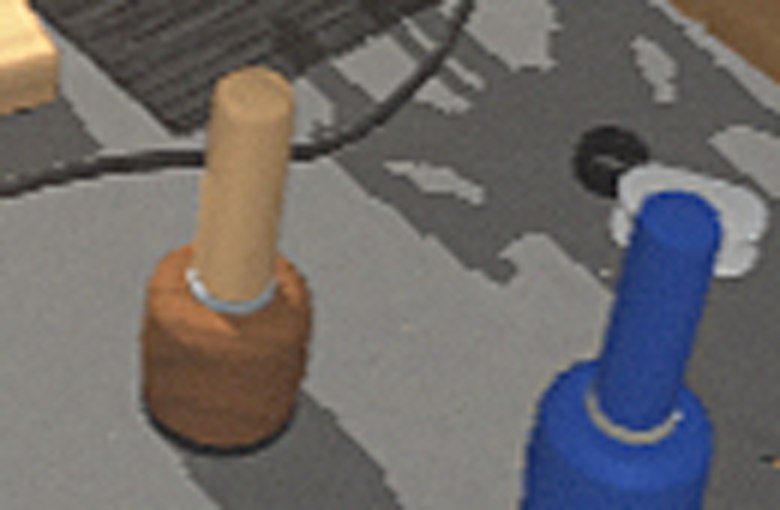

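View pics/dz.png

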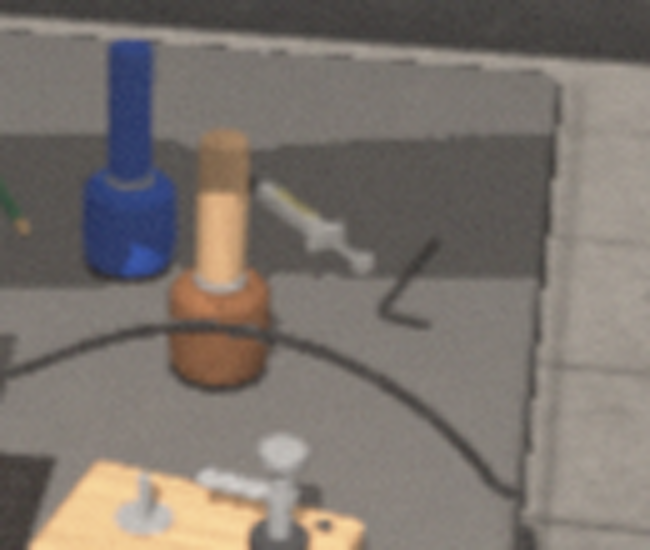

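The zooms sharpen the pixels. Mallet handle top is at (372,275.8) in scene and (354.6,192.4) in side. In the wrist view the gear pin head is at (113.2,132.5) and the spindle at (199.5,160.5). A cable runs near the mallet, so I'll take a wrist view from above it.

```bash
python3 - <<'E'
from workcell import robot
from h import *
S,D,W=[robot.camera_params(n) for n in("scene","side","wrist")]
print("mallet",tri([ray(S,(372,275.8)),ray(D,(354.6,192.4))]),plane(S,(372,275.8),.124),plane(D,(354.6,192.4),.124))
print("base",plane(S,(368,333),0),plane(D,(354,241),0))
print("blue",tri([ray(S,(443,294.5)),ray(D,(336,174))]))
print("pin",plane(W,(113.2,132.5),.0755),plane(W,(199.5,160.5),.048),"cam",ray(W,(320,240)))
q=[.70710678,.70710678,0,0]
robot.move_ptp([.50,-.45,.27],q)
p=robot.camera_params("wrist");im=robot.snapshot("wrist");cv2.imwrite("pics/w1.png",im)
np.save("w1.npy",p,allow_pickle=True);print(robot.get_tcp_pos(),robot.get_time())
E
```

```text
mallet [ 0.49952453 -0.37786257  0.12242566] [ 0.49797005 -0.37921511  0.124     ] [ 0.49932397 -0.37490865  0.124     ]
base [ 0.49330158 -0.39165762  0.        ] [ 0.49574201 -0.36473258  0.        ]
blue [ 0.56211003 -0.47252095  0.12404086]
pin [0.51350488 0.06858184 0.0755    ] [0.56916865 0.0456459  0.048     ] cam (array([0.67384503, 0.06738506, 0.37271383]), array([-0.00450249, -0.27383819, -0.96176524]))
[ 0.50083338 -0.44889052  0.26981336] 1.9667
```

View pics/w1.png

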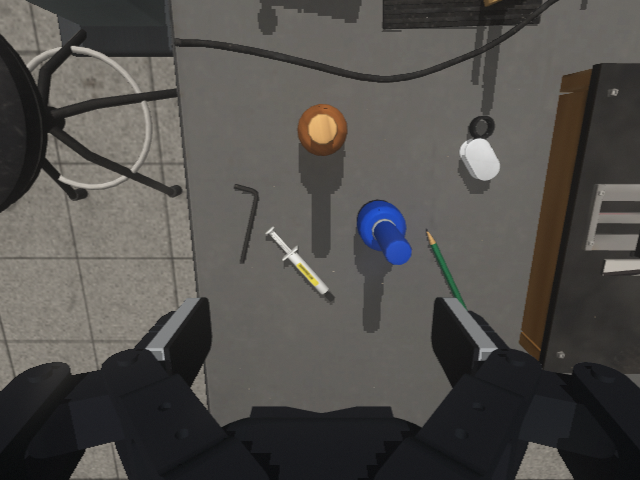

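The wrist view shows the handle top at about (322,129). The blue mallet is at (385,230) and the cable is behind, near row 75, so it is clear. I'll refine with a mask and grasp, with the jaws along x.

```bash
python3 - <<'E'
from workcell import robot
from h import *
p=np.load("w1.npy",allow_pickle=True).item();im=cv2.imread("pics/w1.png")
sub=im[95:165,290:355].astype(int)
m=((sub[...,2]>190)&(sub[...,0]>80)&(sub[...,2]-sub[...,0]>40)).astype(np.uint8)
n,l,st,ce=cv2.connectedComponentsWithStats(m);i=1+np.argmax(st[1:,4]);uv=ce[i]+[290,95];print(uv,st[i])
m_=plane(p,uv,.124);print(m_)
x,y=m_[:2]
q=[.70710678,.70710678,0,0]
robot.move_ptp([x,y,.17],q); robot.servo_line([x,y,.078],speed=.1)
print(robot.get_tcp_pos(),robot.get_force())
robot.set_gripper(0.0); print(robot.get_opening(),robot.get_force(),robot.get_tcp_pos(),robot.get_time())
robot.servo_line([x,y,.24],speed=.15)
print(robot.get_opening(),robot.get_force())
cv2.imwrite("pics/s2.png",robot.snapshot("scene"));cv2.imwrite("pics/d2.png",robot.snapshot("side"));cv2.imwrite("pics/w2.png",robot.snapshot("wrist"))
print(robot.get_tcp_pos(),robot.get_time())
E
```

```text
[321.72959184 127.88095238] [ 19  20  27  28 588]
[ 0.50026272 -0.37718059  0.124     ]
[ 0.50079947 -0.37772826  0.07897142] [-0.24913883 -0.11496978  0.10494937]
0.021364140195578325 [0.94828876 0.05384884 0.34980136] [ 0.50056766 -0.37729628  0.07830628] 4.1917
0.021649498055474146 [-0.24382185  0.18234186 -2.5836593 ]
[ 0.49984975 -0.37675741  0.23847519] 5.575
```

View pics/s2.png

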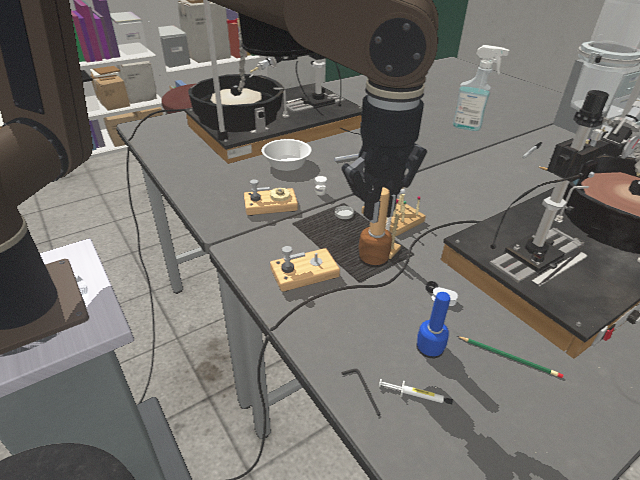

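View pics/d2.png

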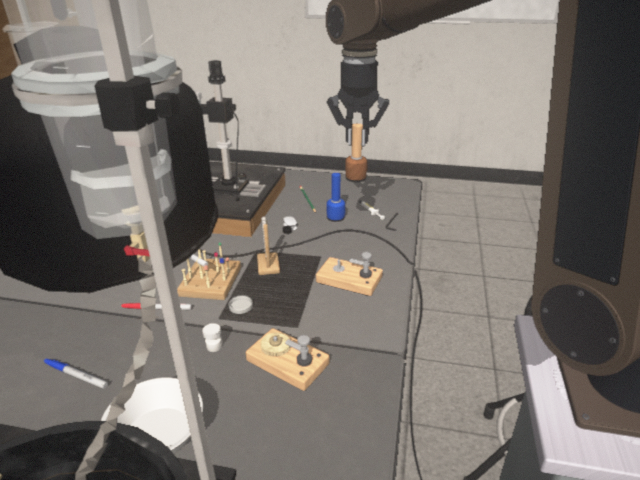

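The mallet is gripped and upright: opening 21.6 mm and 2.6 N of load, which matches its weight. Next I'll carry it over the gear pin and press down in small steps, watching the force.

```bash
python3 - <<'E'
from workcell import robot
from h import *
x,y=.5137,.0685
robot.servo_line([x,y,.24],speed=.2)
robot.servo_line([x,y,.168],speed=.1)
print(robot.get_tcp_pos(),robot.get_force(),robot.get_time())
cv2.imwrite("pics/s3.png",robot.snapshot("scene"));cv2.imwrite("pics/d3.png",robot.snapshot("side"))
a=cv2.imread("pics/s3.png")[110:230,190:350];b=cv2.imread("pics/d3.png")[230:400,220:380]
cv2.imwrite("pics/z3.png",np.hstack([cv2.resize(a,(440,330)),cv2.resize(b,(330,330))]))
E
```

```text
[0.51428545 0.06846374 0.16872699] [-0.65314422  0.09986511 -3.0821514 ] 8.825
```

View pics/z3.png

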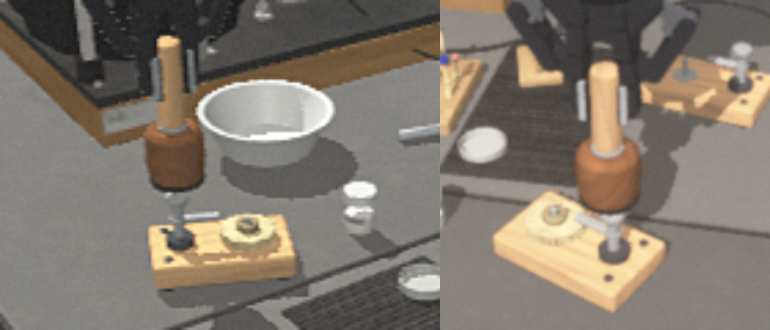

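Both views show the mallet head centred above the gear pin, with the striking face about 15 mm above the pin head. Pressing now.

```bash
python3 - <<'E'
from workcell import robot
from h import *
x,y=.5137,.0685
for z in [.158,.154,.150,.147,.144,.142,.140,.139,.138,.137,.136,.135,.134]:
    robot.servo_line([x,y,z],speed=.04)
    f=robot.get_force();print(z,robot.get_tcp_pos()[2].round(4),f.round(1))
    if f[2]>28: break
cv2.imwrite("pics/d4.png",robot.snapshot("side"));cv2.imwrite("pics/s4.png",robot.snapshot("scene"))
robot.servo_line([x,y,.24],speed=.15)
print(robot.get_tcp_pos(),robot.get_force(),robot.get_opening(),robot.get_time())
D=robot.camera_params("side");S=robot.camera_params("scene")
for n in("side","scene"):cv2.imwrite(f"pics/{n}5.png",robot.snapshot(n))
a=cv2.imread("pics/scene5.png")[110:230,190:350];b=cv2.imread("pics/side5.png")[230:400,220:380]
cv2.imwrite("pics/z5.png",np.hstack([cv2.resize(a,(440,330)),cv2.resize(b,(330,330))]))
E
```

```text
0.158 0.1574 [ 1.  -0.5 -2.6]
0.154 0.1536 [-0.6 -0.8 -2.4]
0.15 0.1504 [ 1.  -0.1 -0.6]
0.147 0.1476 [-0.2  0.9  3.1]
0.144 0.1444 [ 0.1 -0.7  3.7]
0.142 0.1423 [ 1.4 -0.2  3.7]
0.14 0.1403 [0.9 1.3 3.8]
0.139 0.1394 [1.6 0.7 5. ]
0.138 0.1391 [0.3 0.4 7.5]
0.137 0.1391 [-1.6 -0.4 11.6]
0.136 0.139 [-2.7  0.5 15.5]
0.135 0.139 [-3.7  0.4 20.5]
0.134 0.1389 [-5.8 -0.2 22.6]
[0.5123915  0.0685857  0.23766096] [ 0.42358615  0.61905383 -2.21999899] 0.021728269811082578 13.2833
```

View pics/z5.png

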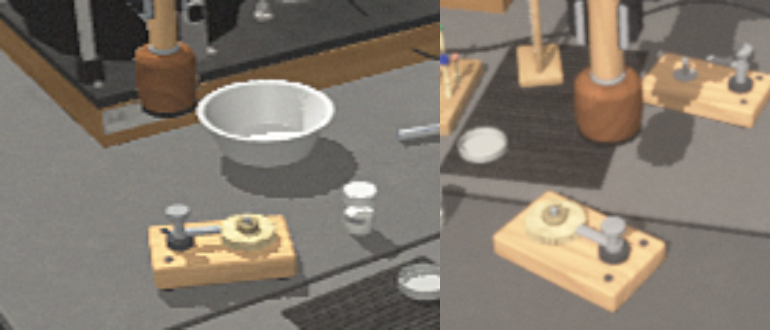

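The pin hit its hard stop at TCP z 0.139, with the force climbing to 25 N net of the mallet's weight. The pictures show the foot down on the gear. Next I'll put the mallet back on its original free spot.

```bash
python3 - <<'E'
from workcell import robot
from h import *
x,y=.5003,-.3772
robot.servo_line([x,y,.24],speed=.2)
robot.servo_line([x,y,.09],speed=.12)
for z in [.085,.082,.080,.079,.078,.077,.076,.075]:
    robot.servo_line([x,y,z],speed=.03)
    f=robot.get_force();print(z,robot.get_tcp_pos()[2].round(4),f.round(1))
    if f[2]>1.5: break
robot.set_gripper(.06);robot.sleep(.2)
print(robot.get_opening(),robot.get_force(),robot.get_tcp_pos(),robot.get_time())
robot.servo_line([x,y,.2],speed=.12)
robot.servo_line([x,y-.07,.27],speed=.15)
ims=[]
for n in("side","scene","wrist"):
    im=robot.snapshot(n);cv2.imwrite(f"pics/{n}6.png",im);ims.append(im)
cv2.imwrite("pics/z6.png",cv2.resize(np.hstack(ims[:2]),(800,300)))
b=ims[0][160:400,220:440];cv2.imwrite("pics/z6b.png",np.hstack([cv2.resize(b,None,fx=1.7,fy=2*.85),cv2.resize(ims[1][170:360,230:460],(426,408))]))
print(robot.get_time())
E
```

```text
0.085 0.0849 [ 0.7  1.  -3.2]
0.082 0.0817 [-0.  -0.1 -1.5]
0.08 0.0798 [ 0.1 -0.5 -2. ]
0.079 0.0789 [-0.1 -0.4 -2.9]
0.078 0.0783 [-0.6  0.1 -1.5]
0.077 0.0782 [-1.7  1.2  5.1]
0.059997419481652006 [-0.27531846 -0.63672019 -0.27627829] [ 0.50028579 -0.37719574  0.07691184] 19.3833
21.5167
```

View pics/z6b.png

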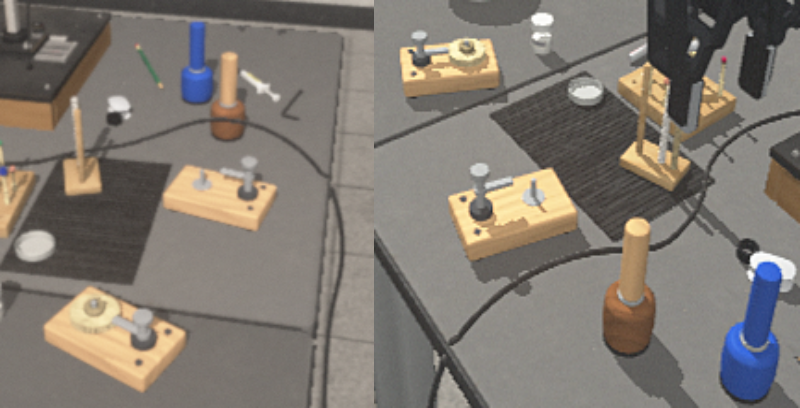

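View pics/wrist6.png

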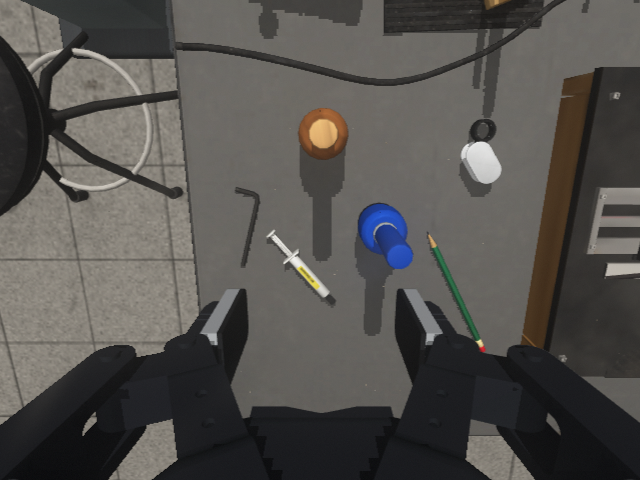

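The mallet stands upright at its old spot, with the handle top at wrist pixel (322,133). The gripper is clear, the gear block's foot is on the gear, and the empty block's pin is still up. Handing in.

```bash
python3 - <<'E'
from workcell import robot
print(robot.get_force());robot.job_done();print(robot.get_time())
E
```

```text
[ 0.11884485 -0.42483793  0.19350378]
the job is handed in; nothing more can be done
the job is handed in; nothing more can be done
```

The job is handed in at about 21.5 s of the 42 s allowed. The gear block's pin is home, and the mallet is back on its head where it started. No verdict is reported.

- **Pressing the pin:** I gripped the wooden mallet by its handle and pressed the pin down in small steps rather than striking it. It stopped dead at TCP z 0.139, which puts the pin head at about 61 mm, its fully-home height. The reading there reached 22.6 N, about 25 N of actual push. My 28 N cut-off was never reached, so the press ran to the last planned step.
- **Standing the mallet:** I lowered it until it touched the table, let go and moved the arm clear.
- **Last checks:** The final pictures show the clamp foot on the gear, the empty block's pin still standing, the mallet upright and the blue look-alike untouched. The force on the tool was near zero.
- **What I could not check directly:** There is no reading of the pins themselves, so the empty pin's state is judged from the pictures only. My first rough fixes on the mallet differed by up to 17 mm between the scene and side views. Better pixel readings and a wrist view then agreed to within a few millimetres.

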